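# Hold the weighted flap at its balance point

### The arm

A 7-joint arm with a two-finger parallel gripper is mounted at the origin on a cart in front of the work surface, level with it; the furniture and walls round the work are solid. World frame = base frame: x ahead of the robot, y to its left, z up, the work surface at z = 0. Lengths are in m, angles in rad, forces in N, time in s.
With the tool pointing down it reaches from about 0.35 to 0.9 m from the base axis. Payload 8.1 kg.
Tool frame: the origin (TCP) lies midway between the tips of the shut fingers; the grasp point (between the pads) lies 19 mm behind it; z points along the fingers, x is the direction in which the jaws open and shut, and the axes are right-handed (so a half turn about z gives the same grasp; the last joint's range is limited). The gripper opens to 85 mm and grips with 20 to 120 N. Pads are 22 mm wide; open, the fingers measure 114 mm over their backs; the gripper's body (76 mm by 85 mm) begins 54 mm behind the grasp point. The pads swing forward as they close: fully open they stand 13 mm farther back than shut.
Start: joints at [1.19, 0.434, 0.025, 1.573, -0.012, 1.134, -0.075], TCP at [0.171, -0.601, 0.231] pointing down, gripper open.
Joint ranges: [-2.62, 2.62], [-0.44, 2.09], [-1.27, 1.32], [0.08, 2.57], [-1.32, 4.46], [0.12, 2], [-2.74, 2.74]. Speed limits (rad/s): [2.22, 2.22, 3.01, 3.01, 3.14, 3.14, 3.14].

### API

Orientations are given as a unit quaternion [w, x, y, z].
In Python, from bench import sensors, camera, workorder gives the robot as it stands.
- The arm moves only by the tool servo_tool, never from a script. Its argument "plan" is a list of rows, each a list of 3 entries, a list of its own where there are three numbers: the closure in counts, from 0 (fully open) to 255 (shut), then the shift along the tool's x, y, z in cm, then the turn about the tool's z in degrees. A call has 1 to 5 rows; each row shifts and turns the commanded pose from where the row before left it, along the tool's axes as they then stand; what a row does not reach is not made up. A row lasts 1/8 s, in which the tool goes at most 62.5 mm and 10.7 degrees, less where a joint would pass 70% of its speed; a pose out of reach is approached as far as the arm can. A call is refused whole if a number of a shift passes 6.25 or a number of a turn 10.7, either way. A call with a gripper value outside its range is refused whole. The fingers move at their own pace and stop on an object; "newtons" is the grip in N (left out, the last holds). Time passes only in rows, so rows that do not move let the fingers close. It gives the time, the measured TCP pose, the force and the opening at its end, in the units of the state.
- sensors.get_state(): the state, without advancing time (a new reading comes with each control period).
- camera(name): name is "side" or "top" or "wrist"; returns a dict with "color" (400x640x3 uint8, blue, green, red), "intrinsics" (3x3 intrinsics, pixels), "rvec" (rotation vector, rad) and "tvec" (3), from world to camera coordinates, as OpenCV has them; the wrist camera has in their place "T_tool_cam" (4x4, takes a point from camera to tool coordinates, whose origin is the TCP and whose axes are the tool frame's). Camera axes: x right, y down, z forward; pixel columns grow to the right and rows downward; lengths in m; the calibration is good to about 2 mm. A picture is of the moment at which its call begins: read the wrist's pose just before it. There is no depth.
- workorder.sign_off(): hands the job in, once; it reports no verdict.
The state is a dict: "t": time; "joints": joint angles; "dq": joint speeds; "joint_torque": joint torques, N m; "tcp_pos": TCP position; "orientation": TCP orientation; "force": force on the tool from outside, world axes, zero at the start; "moment": the same for the moment, N m; "width": finger opening in m.
Only numpy, scipy, OpenCV 4.12 (cv2) and the standard library are available. Lean on these libraries where they do the work, as an engineer would, in place of code of your own. Each camera call takes 0.05 s, during which the arm holds its last target.

### The job

The blue weighted flap has fallen forward onto its stop. Lift it by the steel bar along its free edge to its over-centre balance point, where the brass weight stands straight above the hinge and the flap would tip neither way, so that a colleague can tighten the hinge clamp. Do not drop or fling it or let it go over to the far side, leave the other things on the bench alone, and finish while still holding the flap motionless at the balance point: do not let go.

Things in the scene. Friction and masses are not known exactly. Their poses are not given: they have to be found in the camera images.
- stand: grey steel stand fixed to the bench: base 150 x 196 x 12 mm, two upright ears carrying the hinge, black clamp knob outside the +y ear. Origin: centre of its underside; z up, y along the hinge, x across it to the far side (roughly away from the robot). The hinge axis is level, parallel to y, 90 mm straight above the origin. Position and yaw vary
- flap: blue flap, 150 mm wide, 6 mm thick, origin at the middle of the hinge axis, z towards its free edge, y along the hinge. Turns freely (friction 0.02 N m) from 1.0 rad leaning to stand -x (start, on rubber stops) to 1.0 rad leaning to +x. A dark bar below the hinge cancels the bare flap's weight: only the brass weight makes it tip. A wire frame sticks out 55 mm on both faces, 80 mm from the hinge
- bar (a point): centre of the steel grip bar on the flap's free edge: round, 10 mm thick, 98 mm long, parallel to the hinge and 150 mm from it. 8 mm arms at 45 mm either side of its middle join it to the panel, whose edge is 30 mm from the bar, so a finger fits in the gap. Being round, it can turn between the fingers as the flap swings. Axes as the flap's
- weight (a point): centre of the brass weight: cylinder 44 mm across, 38 mm long, about 0.5 kg (varies by a third), clamped on a rod at right angles through a window in the flap, 80 mm from the hinge. Its place on the rod varies by up to 25 mm to either side of the panel, so the flap balances not upright but when this point is straight above the hinge axis. Axes as the flap's
- beaker: glass beaker, 62 x 69 x 80 mm, bystander; origin at the centre of its underside
- petri: round petri dish, 61 mm wide, 15 mm high, bystander; origin at the centre of its underside
- jar: clear jar with a teal screw cap, 59 mm wide, 65 mm high, bystander; origin at the centre of its underside

How it is judged:
By the outcome, as a careful person would: the job done as asked, in the order asked, and still so for the second after the job is handed in, while the arm keeps its last pose, push and grip.
It also fails if it takes over 32 s, if anything falls off the work surface, if the arm or the gripper's body presses on something with over 40 N, if the wrist force passes 120 N, or if a joint passes its speed limit or range.

## Working session

There is one attempt and no reset: what is moved stays moved. The work goes in short steps, Python scripts to look and compute and a tool call to move; the robot and the scene stay as the last step left them, time stands still between calls to the robot, and variables do not carry over. Pictures are saved under pics/ and viewed, and the job is handed in when it is done.

Besides the shell and the picture viewer there is one more tool, called after ">>>" in YAML: its name, and indented under it one key for each argument. servo_tool: Moves the arm, as the interface text tells. Its arguments: {"type":"object","properties":{"plan":{"type":"array"},"newtons":{"type":"number"}},"required":["plan"]}

```bash
mkdir -p pics; ls; python3 - <<'E'
from bench import sensors, camera
import cv2,numpy as np
s=sensors.get_state()
print(s)
for n in ['side','top','wrist']:
    c=camera(n); cv2.imwrite(f'pics/{n}0.png',c['color'])
    np.savez(f'pics/{n}0.npz',**{k:v for k,v in c.items()})
    print(n,{k:v for k,v in c.items() if k!='color'})
E
```

```text
pics
{'t': 0.0, 'joints': array([ 1.19040029,  0.4352073 ,  0.02493957,  1.57409371, -0.01164603,
        1.13400034, -0.0750902 ]), 'dq': array([ 3.08840294e-04, -1.58914745e-03, -6.90300569e-04, -5.94230428e-04,
        1.95935988e-04, -2.03622611e-04, -6.94156730e-05]), 'joint_torque': array([ 5.11042726e-04, -6.70465136e+01,  1.02534894e+00, -3.16205978e+01,
        1.55921682e-02,  1.25530342e-02,  2.75226694e-05]), 'tcp_pos': array([ 0.17123794, -0.60055803,  0.23053662]), 'orientation': array([-4.36054795e-04,  7.98181927e-01, -6.02415970e-01, -6.49263728e-04]), 'force': array([-0.22975964, -1.17085592, -0.09644482]), 'moment': array([0.01929215, 0.03858931, 0.02371382]), 'width': 0.08546586198047651}
side {'intrinsics': array([[489.7292247 ,   0.        , 318.19721535],
       [  0.        , 489.7292247 , 199.48355878],
       [  0.        ,   0.        ,   1.        ]]), 'rvec': array([ 1.07243671, -2.37373823,  1.04595176]), 'tvec': array([0.43228768, 0.32401069, 1.19699944])}
top {'intrinsics': array([[485.53142766,   0.        , 313.42706855],
       [  0.        , 485.53142766, 198.1677956 ],
       [  0.        ,   0.        ,   1.        ]]), 'rvec': array([ 2.17778511, -2.1422718 ,  0.1754922 ]), 'tvec': array([0.08805014, 0.52457521, 1.32202322])}
wrist {'intrinsics': array([[284.44314577,   0.        , 324.34141189],
       [  0.        , 284.44314577, 200.00265275],
       [  0.        ,   0.        ,   1.        ]]), 'T_tool_cam': array([[ 9.99999824e-01, -2.49401102e-04,  5.38337156e-04,
        -6.18615618e-04],
       [ 6.92854905e-05,  9.50238255e-01,  3.11524084e-01,
        -8.10088981e-02],
       [-5.89243010e-04, -3.11523992e-01,  9.50238105e-01,
        -1.43120680e-01],
       [ 0.00000000e+00,  0.00000000e+00,  0.00000000e+00,
         1.00000000e+00]])}
```

View pics/side0.png

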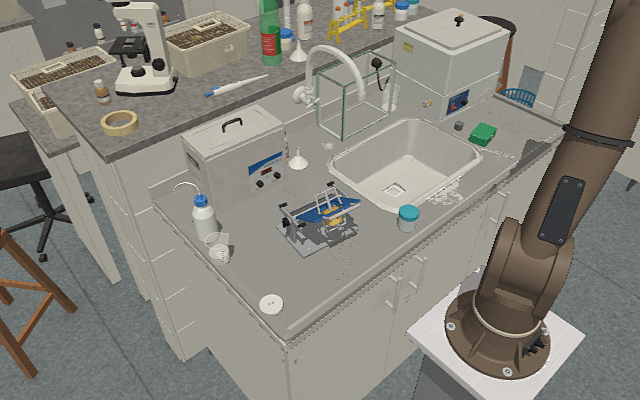

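View pics/top0.png

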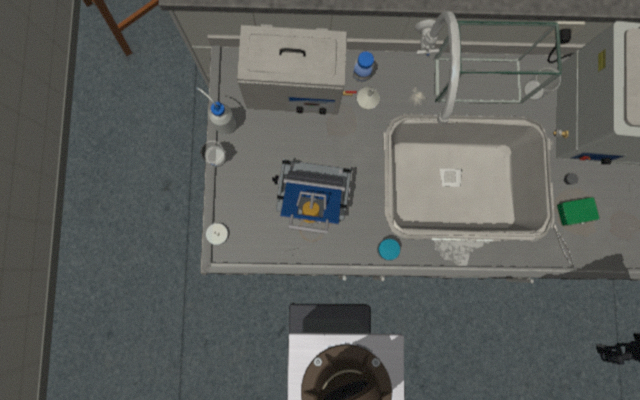

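View pics/wrist0.png

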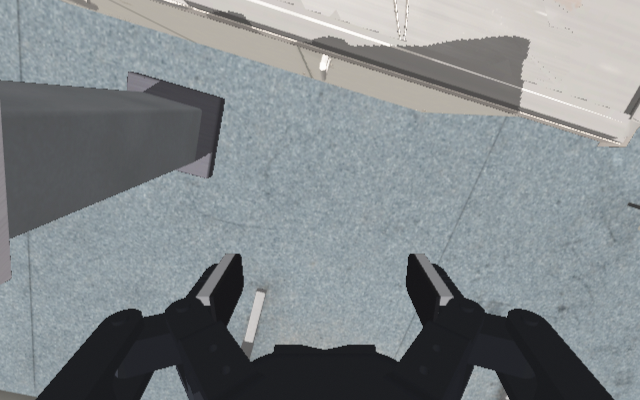

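```bash
python3 - <<'E'
import cv2
a=cv2.imread('pics/side0.png')[160:270,255:385]; cv2.imwrite('pics/side0z.png',cv2.resize(a,None,fx=6,fy=5.4,interpolation=cv2.INTER_CUBIC) if 0 else cv2.resize(a,(780,660))[:600])
a=cv2.imread('pics/side0.png')[165:265,260:390]; cv2.imwrite('pics/side0z.png',cv2.resize(a,(780,600),interpolation=cv2.INTER_CUBIC))
a=cv2.imread('pics/top0.png')[145:245,255:385]; cv2.imwrite('pics/top0z.png',cv2.resize(a,(780,600),interpolation=cv2.INTER_CUBIC))
E
```

```text
(no output)
```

View pics/side0z.png

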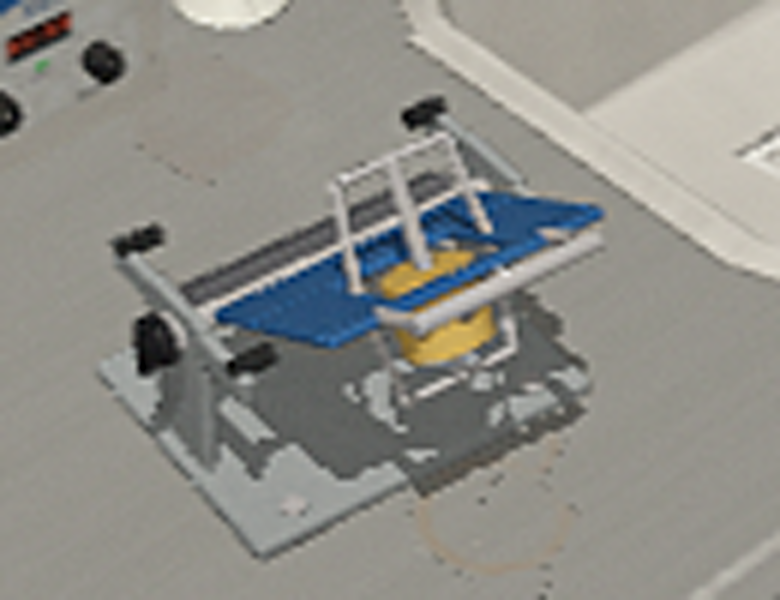

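View pics/top0z.png

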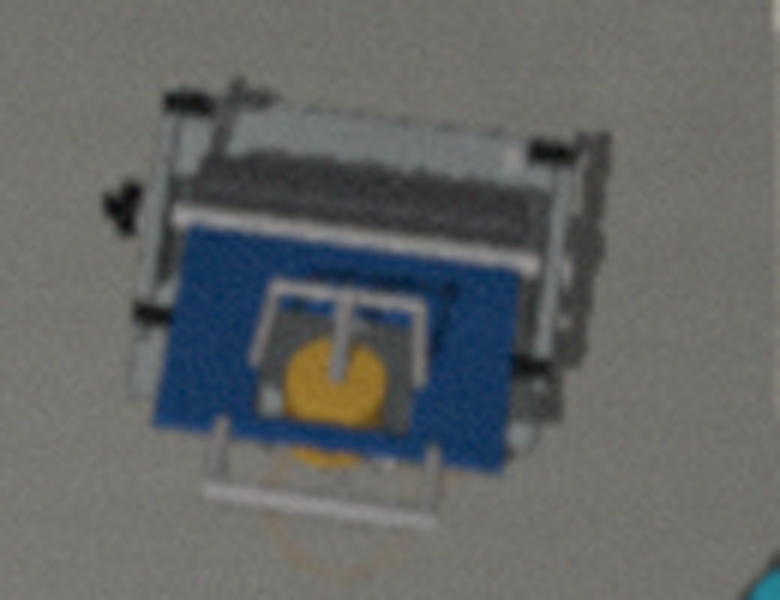

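```bash
cat > h.py <<'E'
import numpy as np,cv2
from scipy.optimize import least_squares
def load(n): 
    return dict(np.load(f'pics/{n}.npz'))
def flap(p,th,P): # P in flap frame -> world ; th lean to -x
    P=np.atleast_2d(P).astype(float); x,y,yaw=p[:3]
    X=P[:,0]*np.cos(th)-P[:,2]*np.sin(th); Z=P[:,0]*np.sin(th)+P[:,2]*np.cos(th)+.09
    return stand(p,np.c_[X,P[:,1],Z])
def stand(p,P):
    P=np.atleast_2d(P).astype(float);c,s=np.cos(p[2]),np.sin(p[2])
    return np.c_[p[0]+c*P[:,0]-s*P[:,1],p[1]+s*P[:,0]+c*P[:,1],P[:,2]]
def proj(c,W): return cv2.projectPoints(np.asarray(W,float),c['rvec'],c['tvec'],c['intrinsics'],None)[0][:,0]
def circ(d,r=.022,n=40,z0=.08):
    a=np.linspace(0,2*np.pi,n);return np.c_[np.full(n,d),r*np.cos(a),z0+r*np.sin(a)]
E
cat > fit.py <<'E'
from h import *
T=load('top0');S=load('side0')
to=lambda u:np.array(u)/6-.5+.0+np.array([255.42,145.42]); so=lambda u:np.array(u)/6+np.array([259.92,164.92])
F=[('t',[0,.049,.15],(205,490)),('t',[0,-.049,.15],(438,521)),('t',[.003,.075,.12],(152,427)),('t',[.003,-.075,.12],(503,470)),
('s',[.003,.075,.12],(332,345)),('s',[.003,-.075,.12],(603,211)),('s',[0,-.049,.15],(603,240))]
B=[('s',[-.075,.098,.0],(265,558)),('s',[.075,.098,.012],(97,370))]
W=[('t',1,(270,288)),('t',-1,(425,300)),('s',1,(335,187)),('s',-1,(448,135))]
def res(p,full=False):
    r=[];names=[]
    for cam,P,u in F:
        c,o=(T,to) if cam=='t' else (S,so); r.append(proj(c,flap(p,p[4],P))[0]-o(u))
    for cam,P,u in B:
        c,o=(T,to) if cam=='t' else (S,so); r.append(proj(c,stand(p,P))[0]-o(u))
    for cam,sg,u in W:
        c,o=(T,to) if cam=='t' else (S,so); r.append(proj(c,flap(p,p[4],[.055,sg*p[3],.08]))[0]-o(u))
    return np.array(r) if full else np.ravel(r)
f0=lambda q:res(np.r_[q,1.0])
q=least_squares(f0,[.55,.05,0,.03],loss='soft_l1').x
p=np.r_[q,1.0];print(p);print(res(p,True).round(2))
q2=least_squares(res,p,loss='soft_l1').x;print(q2)
np.save('p.npy',p)
print('bar',flap(p,1.0,[0,0,.15]))
for d in (-.025,-.02,-.015,-.01,-.005): pass
for nm,c,x0,y0 in (('top0',T,255,145),('side0',S,260,165)):
    ims=[]
    for d in (-.024,-.012,-.0):
        a=cv2.resize(c['color'][y0+0:y0+100,x0:x0+130],(780,600),interpolation=cv2.INTER_CUBIC)
        def dr(Wd,col):
            u=(proj(c,Wd)-[x0,y0]+.5)*6; cv2.polylines(a,[np.int32(u*8)],False,col,1,cv2.LINE_AA,3)
        dr(flap(p,1.,circ(d+.019)),(0,0,255));dr(flap(p,1.,circ(d-.019)),(0,255,0))
        dr(flap(p,1.,[[0,-.049,.15],[0,.049,.15]]),(255,0,255));dr(flap(p,1.,[[0,-.075,.0],[0,.075,.0]]),(255,0,255))
        dr(flap(p,1.,[[.003,.075,.0],[.003,.075,.12],[.003,-.075,.12]]),(255,255,0))
        ims.append(a[180:480,220:480] if nm=='top0' else a[150:450,300:560])
    cv2.imwrite(f'pics/{nm}_d.png',np.hstack(ims))
E
python3 fit.py
```

```text
[ 0.54941944  0.09727853 -0.10714302  0.03187582  1.        ]
[[-0.12  0.94]
 [ 0.1   0.63]
 [-0.    0.05]
 [ 0.43  0.21]
 [-0.12 -0.63]
 [ 0.33 -1.05]
 [-0.66 -0.24]
 [-0.41  2.07]
 [-0.8  -0.93]
 [ 0.33  0.03]
 [-0.18  1.19]
 [-0.67 -0.35]
 [-0.18 -0.79]]
[ 0.55107845  0.09699135 -0.10527944  0.03186851  1.01751701]
bar [[0.42392258 0.11077634 0.17104535]]
```

View pics/top0_d.png

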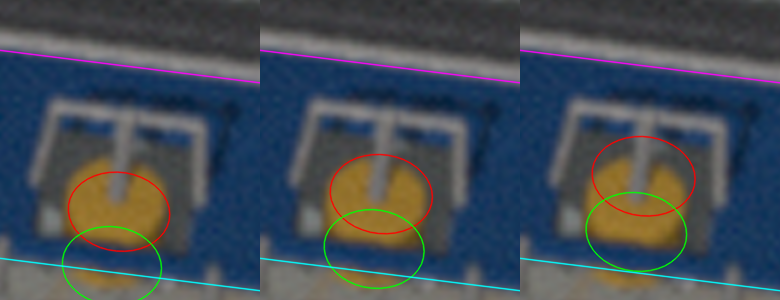

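View pics/side0_d.png

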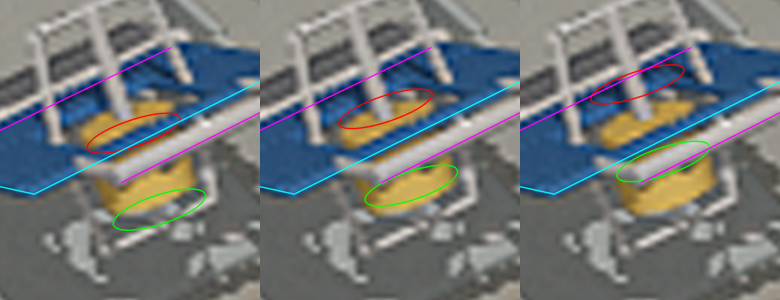

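>>> servo_tool:
  plan:
    - [0,[-3.3,-4.0,-2.0],0]
    - [0,[-3.4,-4.2,-2.0],0]
    - [0,[-3.4,-4.2,-2.0],0]
    - [0,[-3.4,-4.2,-2.0],0]
    - [0,[-3.4,-4.2,-1.0],0]

```text
t: 0.78
tcp_pos: [0.3261, -0.3801, 0.3224]
orientation: [0.0, 0.798, -0.602, 0.001]
force: [0.8, -0.2, 0.3]
width: 0.0853
```

>>> servo_tool:
  plan:
    - [0,[-3.4,-4.2,-1.0],0]
    - [0,[-3.4,-4.2,0],0]
    - [0,[-3.4,-4.2,0],0]
    - [0,[0,0,0],-10]
    - [0,[0,0,0],-10]

```text
t: 1.4
tcp_pos: [0.4186, -0.248, 0.3311]
orientation: [0.0, 0.892, -0.451, -0.0]
force: [0.4, -0.7, 0.3]
width: 0.0852
```

>>> servo_tool:
  plan:
    - [0,[-4.0,-3.0,0],-9.5]
    - [0,[-3.5,-3.6,0],-9.5]
    - [0,[-2.8,-4.1,0],-9.5]
    - [0,[-2.1,-4.5,0],-9.5]
    - [0,[-1.3,-4.8,0],-9.5]

```text
t: 2.02
tcp_pos: [0.421, 0.0018, 0.3313]
orientation: [0.0, 0.998, -0.055, 0.0]
force: [1.7, 0.6, 0.2]
width: 0.0855
```

>>> servo_tool:
  plan:
    - [0,[-0.5,-5.0,0],0]
    - [0,[-0.5,-5.0,0],0]
    - [0,[0,0,0],0]

```text
t: 2.4
tcp_pos: [0.4222, 0.1047, 0.3314]
orientation: [-0.001, 0.999, -0.054, 0.0]
force: [0.1, -0.1, 0.4]
width: 0.0856
```

```bash
cat > look.py <<'E'
import sys
from bench import sensors, camera
import cv2,numpy as np
k=sys.argv[1]
s=sensors.get_state()
print(s['t'],s['tcp_pos'],s['orientation'],s['force'],s['width'])
for n in sys.argv[2:]:
    c=camera(n)
    np.savez(f'pics/{n}{k}.npz',tcp=s['tcp_pos'],q=s['orientation'],**c); cv2.imwrite(f'pics/{n}{k}.png',c['color'])
E
python3 look.py 1 wrist
```

```text
2.4 [0.42224309 0.10472875 0.33142671] [-6.85169592e-04  9.98537349e-01 -5.40619372e-02  1.51747589e-05] [ 0.09562671 -0.13562202  0.4397453 ] 0.08564869703778968
```

View pics/wrist1.png

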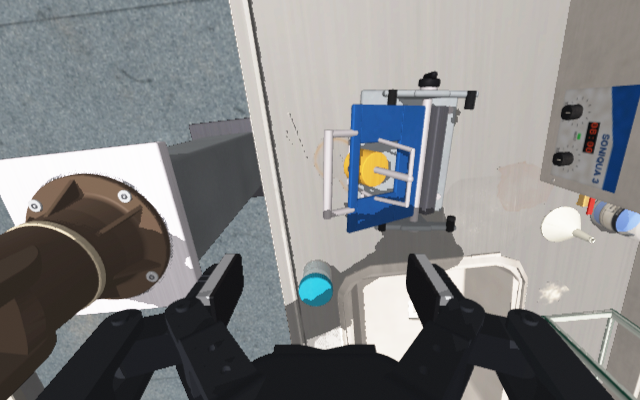

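```bash
cat >> h.py <<'E'
from scipy.spatial.transform import Rotation as R
def wproj(c,W):
    q=c['q'];T=np.eye(4);T[:3,:3]=R.from_quat([q[1],q[2],q[3],q[0]]).as_matrix();T[:3,3]=c['tcp']
    M=np.linalg.inv(T@c['T_tool_cam']); 
    return cv2.projectPoints(np.asarray(W,float),cv2.Rodrigues(M[:3,:3])[0],M[:3,3],c['intrinsics'],None)[0][:,0]
E
python3 - <<'E'
from h import *
c=load('wrist1');p=np.load('p.npy')
a=cv2.resize(c['color'][90:240,310:490],(720,600),interpolation=cv2.INTER_CUBIC)
b=a.copy()
def dr(W,col): cv2.polylines(a,[np.int32((wproj(c,W)-[310,90]+.5)*4*8)],False,col,1,cv2.LINE_AA,3)
dr(flap(p,1.,[[0,-.049,.15],[0,.049,.15]]),(255,0,255));dr(flap(p,1.,[[0,-.075,.0],[0,.075,.0]]),(255,0,255))
dr(flap(p,1.,[[.003,.075,.0],[.003,.075,.12],[.003,-.075,.12],[.003,-.075,0]]),(255,255,0))
dr(flap(p,1.,circ(-.015+.019)),(0,0,255))
print(wproj(c,flap(p,1.,[[0,-.049,.15],[0,.049,.15]])))
cv2.imwrite('pics/w1z.png',a);cv2.imwrite('pics/w1zz.png',b)
E
```

```text
[[324.5956972  220.0992136 ]
 [324.51815218 132.79494628]]
```

View pics/w1z.png

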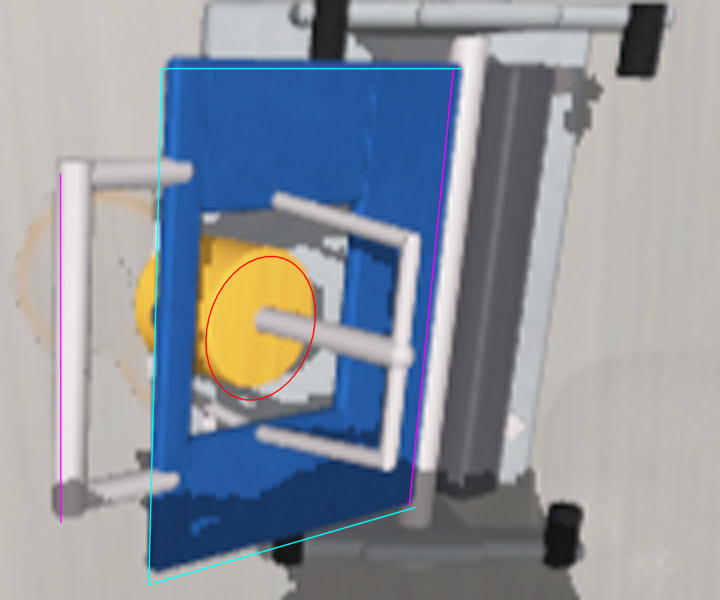

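```bash
cat > fitw.py <<'E'
from h import *
c=load('wrist1');p0=np.load('p.npy')
P=[[0,.049,.15],[0,-.049,.15],[.003,.075,.12],[.003,-.075,.12],[.055,.0319,.08],[.055,-.0319,.08]]
u=np.array([(75,159),(70,514),(166,60),(149,573),(411,238),(388,465)])/4-.5+[310,90]+.12
def f(q): 
    p=[q[0],q[1],q[2]];return (wproj(c,flap(p,q[3],P))-u).ravel()
for th in (None,1.0):
    g=(lambda q:f(q)) if th is None else (lambda q:f([*q,th]))
    r=least_squares(g,[*p0[:3]]+([1.0] if th is None else [])); q=[*r.x]+([] if th is None else [th])
    print(q,r.cost);print(f(q).reshape(-1,2).round(2).tolist());print('bar',flap(q,q[3],[0,0,.15]))
print(wproj(c,flap(q,1.,[[0,.075,0],[0,-.075,0]]))*4-np.array([310,90])*4)
np.save('pw.npy',q)
E
python3 fitw.py
```

```text
[np.float64(0.5524948523751013), np.float64(0.0986581533792618), np.float64(-0.11464880706676085), np.float64(1.0102765386427504)] 4.441893569993547
[[-1.5, 0.71], [-1.03, -0.59], [1.33, -0.52], [1.04, 0.53], [0.22, -0.75], [0.02, 0.82]]
bar [[0.42628208 0.11319203 0.16974398]]
[np.float64(0.5516171627475489), np.float64(0.09886752869673991), np.float64(-0.11534508366885675), 1.0] 4.554500450643544
[[-1.52, 0.62], [-1.12, -0.33], [1.28, -0.7], [0.9, 0.75], [0.39, -0.83], [0.13, 0.83]]
bar [[0.42623524 0.1133942  0.17104535]]
[[459.74818497  60.23109765]
 [411.25920775 497.54818041]]
```

>>> servo_tool:
  plan:
    - [165,[0.45,-0.9,3.5],0]
    - [165,[0,0,3.5],0]
    - [165,[0,0,3.5],0]
    - [165,[0,0,0],0]
  newtons: 30

```text
t: 2.95
tcp_pos: [0.427, 0.1072, 0.2244]
orientation: [0.001, 0.998, -0.058, -0.002]
force: [-0.6, -0.4, -0.2]
width: 0.03
```

```bash
python3 look.py 2 wrist
```

```text
2.95 [0.42703567 0.10718993 0.22442695] [ 9.57130297e-04  9.98295296e-01 -5.83083827e-02 -2.39117690e-03] [-0.58579626 -0.41378499 -0.22551487] 0.02997221509081374
```

View pics/wrist2.png

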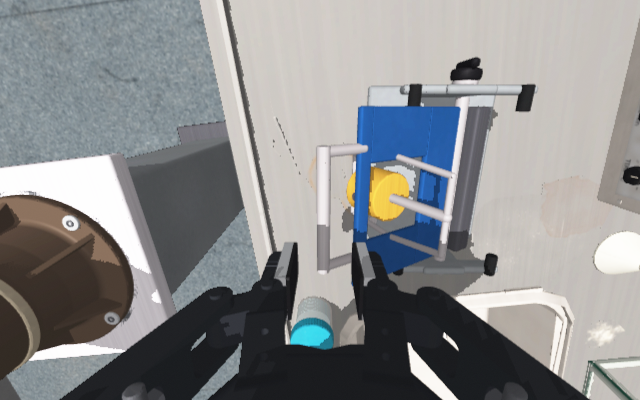

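```bash
python3 - <<'E'
from h import *
c=load('wrist2')
cv2.imwrite('pics/w2z.png',cv2.resize(c['color'][130:330,240:500],(780,600),interpolation=cv2.INTER_CUBIC))
g=c['color'].astype(int)
for r in (165,180,195,210): print(r,g[r,312:340].sum(1).tolist())
E
```

```text
165 [558, 572, 582, 571, 495, 589, 636, 676, 704, 711, 712, 717, 715, 701, 679, 654, 587, 499, 442, 584, 581, 581, 582, 586, 589, 589, 590, 588]
180 [581, 584, 579, 570, 535, 588, 644, 683, 707, 713, 713, 719, 716, 701, 677, 648, 569, 430, 430, 579, 576, 575, 579, 582, 582, 581, 584, 588]
195 [596, 598, 596, 581, 530, 585, 649, 685, 709, 717, 719, 718, 715, 698, 676, 640, 562, 484, 469, 582, 580, 574, 571, 573, 573, 572, 572, 576]
210 [595, 595, 593, 585, 534, 582, 654, 686, 711, 719, 718, 719, 713, 695, 669, 627, 548, 455, 467, 585, 587, 589, 588, 584, 587, 589, 584, 587]
```

View pics/w2z.png

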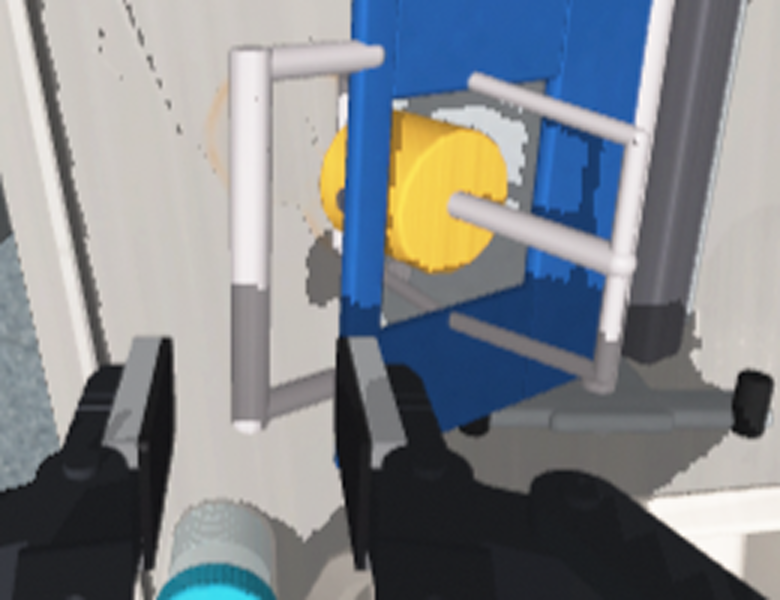

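```bash
python3 - <<'E'
from h import *
c=load('wrist2')
def f(v):
    P=np.array([[v[0],v[1]+.049,v[4]],[v[2],v[3]-.049,v[4]]]);return P
K=c['intrinsics']
q=c['q'];T=np.eye(4);T[:3,:3]=R.from_quat([q[1],q[2],q[3],q[0]]).as_matrix();T[:3,3]=c['tcp'];M=T@c['T_tool_cam']
o=M[:3,3]
for z in (.165,.171,.177):
  w=[]
  for u in ((323.2,146.5),(322.8,271)):
    d=M[:3,:3]@np.linalg.inv(K)@[*u,1]; w.append(o+d*(z-o[2])/d[2])
  print(z,w,np.linalg.norm(w[0]-w[1]),(w[0]+w[1])/2)
E
```

```text
0.165 [array([0.43304915, 0.16087779, 0.165     ]), array([0.42085286, 0.06079179, 0.165     ])] 0.10082636284511744 [0.426951   0.11083479 0.165     ]
0.171 [array([0.43319583, 0.16167065, 0.171     ]), array([0.42136114, 0.06455204, 0.171     ])] 0.09783702261784763 [0.42727849 0.11311135 0.171     ]
0.177 [array([0.43334251, 0.16246351, 0.177     ]), array([0.42186942, 0.06831229, 0.177     ])] 0.09484768239057784 [0.42760597 0.1153879  0.177     ]
```

>>> servo_tool:
  plan:
    - [189,[0,-0.6,0],0]
    - [189,[0,0,0],0]
    - [189,[0,0,2.0],0]
    - [189,[0,0,2.0],0]
    - [189,[0,0,0],0]

```text
t: 3.62
tcp_pos: [0.4287, 0.115, 0.186]
orientation: [0.0, 0.998, -0.057, -0.001]
force: [-0.1, -0.1, 0.5]
width: 0.0224
```

```bash
python3 look.py 3 wrist
```

```text
3.625 [0.42872153 0.1149985  0.18602606] [ 2.73679961e-04  9.98353471e-01 -5.73571601e-02 -6.54263130e-04] [-0.05802036 -0.12029046  0.52792088] 0.02240565323863146
```

View pics/wrist3.png

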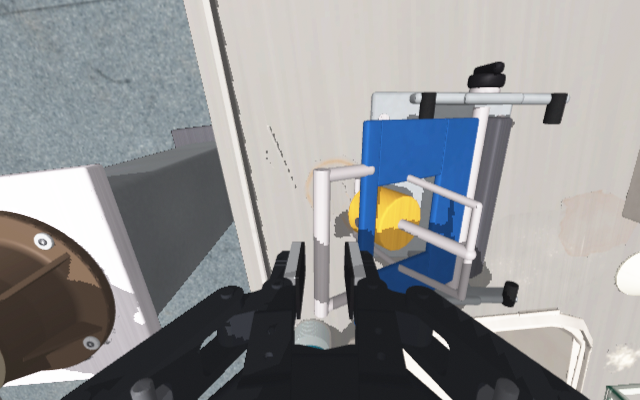

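>>> servo_tool:
  plan:
    - [189,[-0.15,0,1.0],0]
    - [189,[0,0,1.0],0]
    - [189,[0,0,1.0],0]
    - [189,[0,0,0],0]

```text
t: 4.18
tcp_pos: [0.4271, 0.1152, 0.1554]
orientation: [0.0, 0.998, -0.057, -0.001]
force: [-0.4, -0.1, -0.4]
width: 0.0221
```

```bash
python3 look.py 4 wrist
```

```text
4.175 [0.42706038 0.11517844 0.15542712] [ 2.57129799e-04  9.98353781e-01 -5.73489690e-02 -8.70182538e-04] [-0.42649877 -0.12176432 -0.44071778] 0.022090847213360534
```

View pics/wrist4.png

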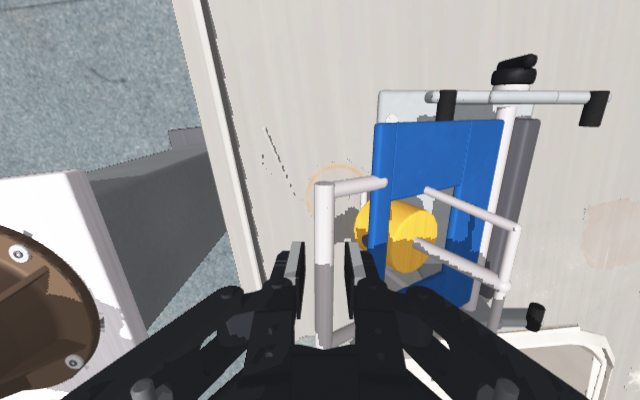

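>>> servo_tool:
  plan:
    - [240,[0,0,0],0]
    - [240,[0,0,0],0]
    - [240,[0,0,0],0]
  newtons: 30

```text
t: 4.6
tcp_pos: [0.4269, 0.1156, 0.1563]
orientation: [0.0, 0.998, -0.057, -0.001]
force: [-5.8, 1.5, 3.1]
width: 0.0085
```

```bash
python3 look.py 5 wrist
```

```text
4.6 [0.42686035 0.11557846 0.15634965] [ 1.30197477e-04  9.98356977e-01 -5.72974764e-02 -5.72512178e-04] [-5.79999626  1.54231266  3.09150857] 0.008512930520389752
```

View pics/wrist5.png

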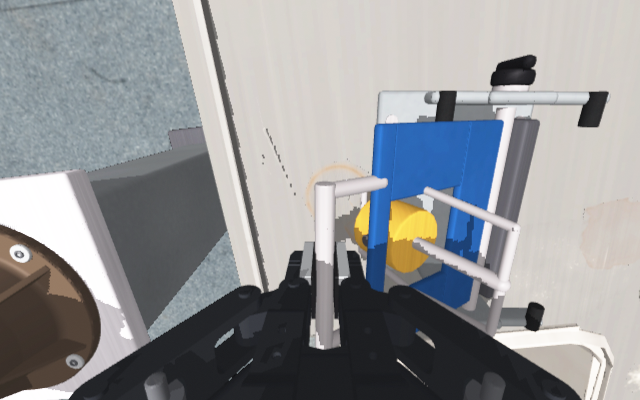

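>>> servo_tool:
  plan:
    - [240,[0.42,0,-0.62],0]
    - [240,[0.45,0,-0.6],0]
    - [240,[0.48,0,-0.58],0]
    - [240,[0.51,0,-0.55],0]
    - [240,[0.54,0,-0.53],0]

```text
t: 5.28
tcp_pos: [0.4498, 0.1128, 0.1852]
orientation: [0.0, 0.998, -0.057, -0.002]
force: [-8.8, 1.5, 4.5]
width: 0.0087
```

```bash
python3 look.py 6 wrist top
```

```text
5.275 [0.44978187 0.11276909 0.18518492] [ 4.34305619e-04  9.98365310e-01 -5.71277521e-02 -1.71431395e-03] [-8.75447066  1.53553462  4.52499091] 0.008661045273688876
```

View pics/wrist6.png

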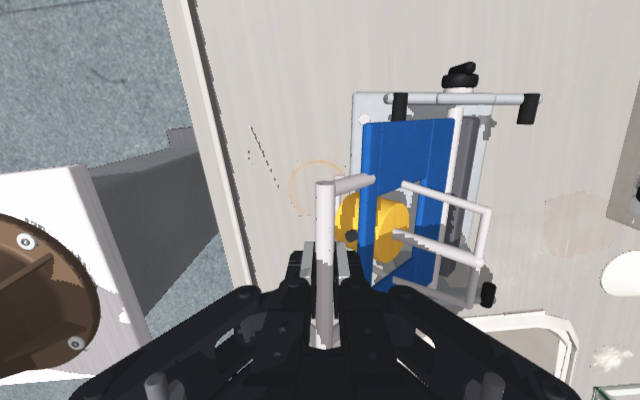

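>>> servo_tool:
  plan:
    - [240,[0.5,0,-0.56],0]
    - [240,[0.56,0,-0.5],0]
    - [240,[0.61,0,-0.44],0]
    - [240,[0.63,0,-0.41],0]
    - [240,[0.65,0,-0.38],0]

```text
t: 6.0
tcp_pos: [0.4801, 0.1092, 0.2087]
orientation: [0.0, 0.998, -0.057, -0.001]
force: [-11.1, -0.4, 12.0]
width: 0.0086
```

>>> servo_tool:
  plan:
    - [240,[0.67,0,-0.34],0]
    - [240,[0.68,0,-0.31],0]
    - [240,[0.7,0,-0.27],0]
    - [240,[0.71,0,-0.24],0]
    - [240,[0.72,0,-0.2],0]

```text
t: 6.62
tcp_pos: [0.5159, 0.1049, 0.2222]
orientation: [0.0, 0.998, -0.058, 0.0]
force: [-5.6, -0.8, 4.8]
width: 0.0089
```

```bash
python3 look.py 7 side wrist
```

```text
6.625 [0.51593473 0.10491514 0.22223961] [ 1.79177723e-04  9.98335361e-01 -5.76751700e-02  2.24306379e-04] [-5.57506619 -0.81154293  4.76531337] 0.008929645776469283
```

View pics/wrist7.png

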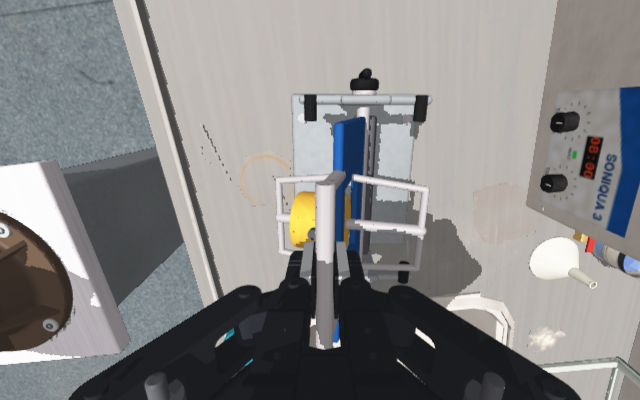

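View pics/side7.png

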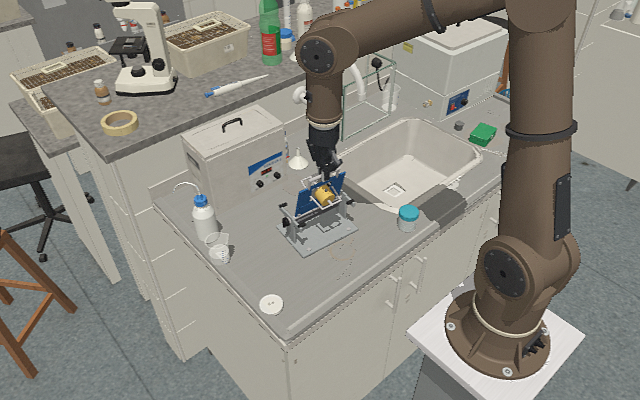

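>>> servo_tool:
  plan:
    - [240,[0.71,0,-0.18],0]
    - [240,[0.74,0,-0.14],0]
    - [240,[0.74,0,-0.1],0]
    - [240,[0.75,0,-0.06],0]
    - [240,[0.75,0,-0.02],0]

```text
t: 7.35
tcp_pos: [0.5527, 0.1006, 0.2266]
orientation: [0.0, 0.998, -0.058, 0.0]
force: [-2.8, -1.6, 2.5]
width: 0.0088
```

>>> servo_tool:
  plan:
    - [240,[0.75,0,0.02],0]
    - [240,[0.5,0,0.03],0]
    - [240,[0,0,0],0]
    - [240,[0,0,0],0]

```text
t: 7.85
tcp_pos: [0.5644, 0.0993, 0.2259]
orientation: [0.0, 0.998, -0.058, -0.0]
force: [-1.2, -3.0, -0.5]
width: 0.0085
```

```bash
python3 look.py 8 side top wrist; python3 - <<'E'
from h import *
a=load('side8')['color'][155:265,270:390];cv2.imwrite('pics/s8z.png',cv2.resize(a,(650,596),interpolation=cv2.INTER_CUBIC))
E
```

```text
7.85 [0.56435302 0.09929917 0.22589793] [ 2.30437765e-04  9.98344557e-01 -5.75159669e-02 -8.10658070e-05] [-1.15908717 -3.0164764  -0.45507863] 0.008479251242132155
```

View pics/s8z.png

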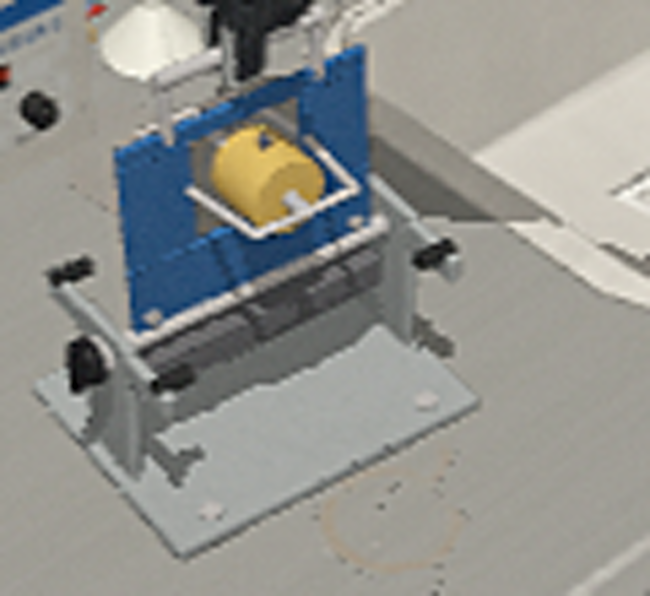

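View pics/wrist8.png

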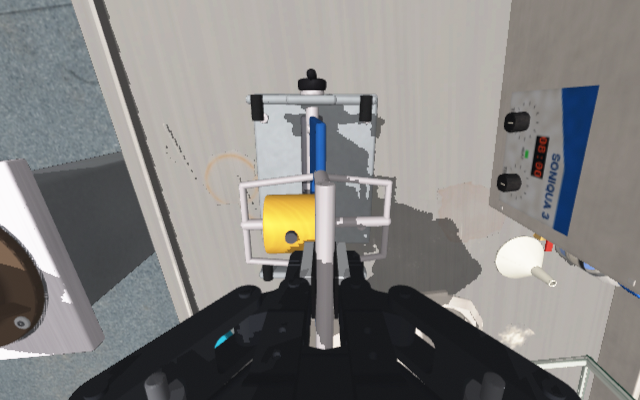

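View pics/top8.png

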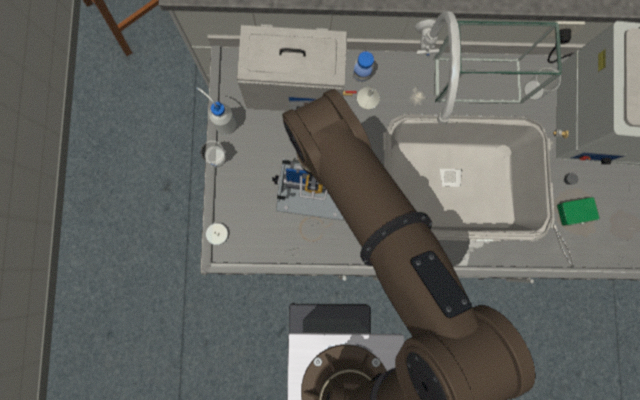

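```bash
python3 - <<'E'
from h import *
a=load('wrist8')['color'][60:290,225:410];cv2.imwrite('pics/w8z.png',cv2.resize(a,None,fx=4,fy=4,interpolation=cv2.INTER_CUBIC)[:600]);
a=load('wrist8')['color'][160:290,230:400];cv2.imwrite('pics/w8z2.png',cv2.resize(a,None,fx=4.5,fy=4.5,interpolation=cv2.INTER_CUBIC))
E
```

```text
(no output)
```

View pics/w8z.png

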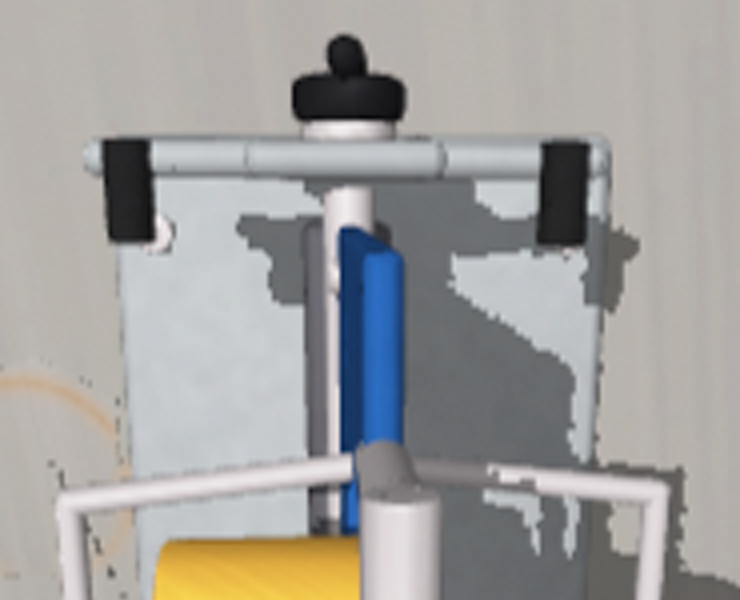

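View pics/w8z2.png

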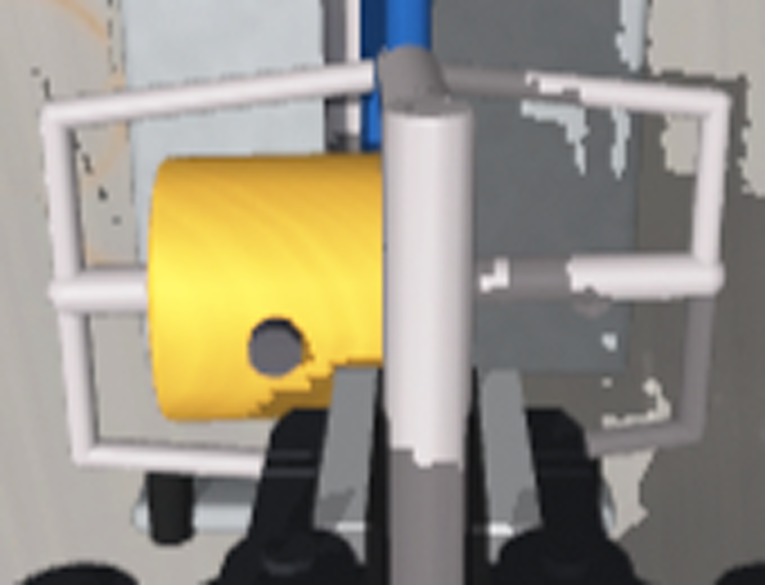

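```bash
cat > fit8.py <<'E'
from h import *
w=load('wrist8');S=load('side8')
z2=lambda u:(np.array(u,float)+.5)/4.5-.5+[230,160]
z8=lambda u:(np.array(u,float)+.5)/4-.5+[225,60]
ss=lambda u:(np.array(u,float)+.5)/5.417-.5+[270,155]
FW=[([-.055,1,.08],z2((54,117))),([-.055,-1,.08],z2((86,452))),([.055,1,.08],z2((713,105))),([.055,-1,.08],z2((690,430))),
 ([-.055,0,.08],z2((65,292))),([.055,0,.08],z2((710,276))),([0,.049,.15],z2((430,107))),([0,.075,.12],z8((384,254)))]
SW=[([-.075,.098,.012],z8((118,137))),([.075,.098,.012],z8((608,137)))]
FS=[([-.055,1,.08],ss((192,190))),([-.055,0,.08],ss((305,213))),([-.055,-1,.08],ss((355,188))),([0,.075,.12],ss((115,150))),([0,-.075,.12],ss((365,47)))]
SS=[([-.075,.098,0],ss((183,557))),([-.075,-.098,.0],ss((478,406))),([.075,.098,.012],ss((38,383)))]
def res(p,use='ws',full=False):
    st,wy,th,d=p[:3],p[3],p[4],p[5]; r=[]
    def sub(P): P=np.array(P,float);P[1]=P[1]*wy if abs(P[1])==1 else P[1];return P
    if 'w' in use:
        for P,u in FW: r.append(wproj(w,flap(st,th,sub(P)))[0]-u)
        # hinge rod column at row of z8 y=205
        L=wproj(w,flap(st,th,[[0,.085,0],[0,.0,0]])); u=z8((348,205)); t=(u[1]-L[0,1])/(L[1,1]-L[0,1]); r.append([L[0,0]+t*(L[1,0]-L[0,0])-u[0],0])
        C=wproj(w,flap(st,th,circ(d-.019,n=400))); r.append([C[:,0].min()-z2((148,300))[0],C[:,1].min()-z2((148,157))[1] if 0 else 0])
        L=wproj(w,flap(st,th,[[d,-.0,.102]]))[0]; r.append([L[0]-z2((275,347))[0],0])
    if 's' in use:
        for P,u in FS: r.append(proj(S,flap(st,th,sub(P)))[0]-u)
        for P,u in SS: r.append(proj(S,stand(st,P))[0]-u)
        L=proj(S,flap(st,th,[[d-.019,0,.08]]))[0]-ss((291,200)); r.append(L*.7)
    r=np.array(r,float); return r if full else r.ravel()
for use in ('w','s','ws'):
    r=least_squares(lambda p:res(p,use),[.551,.098,-.115,.032,-.08,-.017],loss='soft_l1',x_scale=[.01,.01,.1,.01,.1,.01])
    p=r.x;print(use,p.round(4),'balance th',np.arctan2(p[5],.08),'dth',p[4]-np.arctan2(p[5],.08));print(res(p,use,True).round(1).tolist())
    np.save('p8.npy',p)
E
python3 fit8.py
```

```text
w [ 0.5527  0.0981 -0.1202  0.0299 -0.0829 -0.0189] balance th -0.2314300988115945 dth 0.1485291976337689
[[-2.3, 0.0], [-2.6, 0.2], [3.0, 0.1], [2.3, -0.1], [-1.2, 0.1], [0.6, -0.3], [0.0, 0.3], [0.1, -0.1], [0.1, 0.0], [-0.3, 0.0], [0.3, 0.0]]
s [ 0.5536  0.0952 -0.1217  0.0309 -0.0942 -0.0235] balance th -0.28558807367280264 dth 0.1913606536788004
[[11.7, 8.1], [0.4, -0.5], [0.5, -0.2], [-0.4, -0.2], [-0.5, -1.1], [-0.7, 1.2], [0.3, 0.5], [-1.6, -1.2], [0.2, -0.3]]
ws [ 0.5528  0.098  -0.1187  0.03   -0.0832 -0.019 ] balance th -0.23293029743697272 dth 0.1497075836884194
[[-2.2, 0.1], [-2.4, 0.5], [3.1, 0.1], [2.5, 0.0], [-1.0, 0.3], [0.7, -0.3], [0.1, 0.5], [0.1, 0.0], [0.0, 0.0], [-0.4, 0.0], [0.3, 0.0], [11.6, 8.9], [0.0, 0.4], [-0.1, 0.8], [-0.8, 0.7], [-0.9, -0.3], [-1.1, 1.9], [-0.2, 1.1], [-2.2, -0.5], [-0.7, -0.2]]
```

>>> servo_tool:
  plan:
    - [240,[0.55,0,0.06],0]
    - [240,[0.55,0,0.08],0]
    - [240,[0.55,0,0.1],0]
    - [240,[0.55,0,0.11],0]
    - [240,[0,0,0],0]

```text
t: 8.62
tcp_pos: [0.5869, 0.0968, 0.2225]
orientation: [0.0, 0.998, -0.058, 0.0]
force: [-1.5, -4.5, 0.8]
width: 0.0088
```

>>> servo_tool:
  plan:
    - [240,[0,0,0],0]
    - [240,[0,0,0],0]

```text
t: 8.88
tcp_pos: [0.5863, 0.0969, 0.2226]
orientation: [0.0, 0.998, -0.058, 0.0]
force: [-1.8, -5.0, 0.7]
width: 0.0091
```

```bash
python3 look.py 9 side wrist; python3 - <<'E'
from h import *
a=load('side9')['color'][155:265,270:390];cv2.imwrite('pics/s9z.png',cv2.resize(a,(650,596),interpolation=cv2.INTER_CUBIC))
a=load('wrist9')['color'][60:205,200:395];cv2.imwrite('pics/w9z.png',cv2.resize(a,None,fx=4,fy=4,interpolation=cv2.INTER_CUBIC)[:600]);
a=load('wrist9')['color'][150:280,200:370];cv2.imwrite('pics/w9z2.png',cv2.resize(a,None,fx=4.5,fy=4.5,interpolation=cv2.INTER_CUBIC))
E
```

```text
8.875 [0.58634237 0.09687753 0.22259845] [ 1.44358745e-04  9.98344786e-01 -5.75122869e-02  5.94407433e-05] [-1.84225766 -5.04870605  0.66170124] 0.009102360450758363
```

View pics/s9z.png

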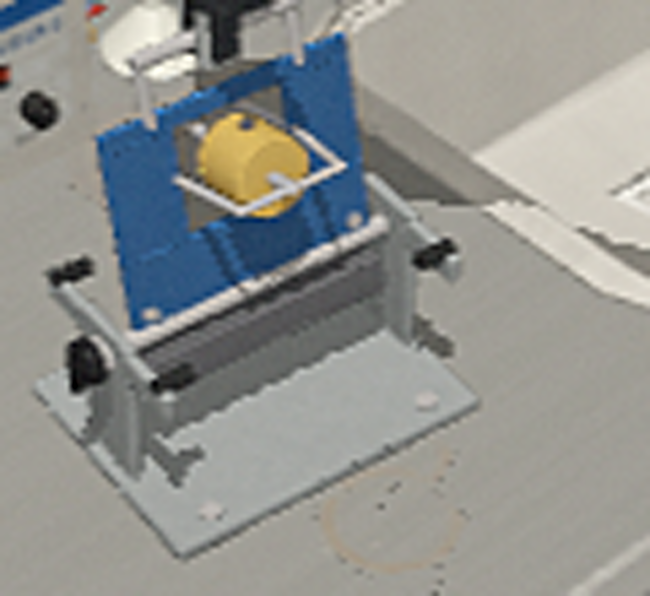

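View pics/w9z.png

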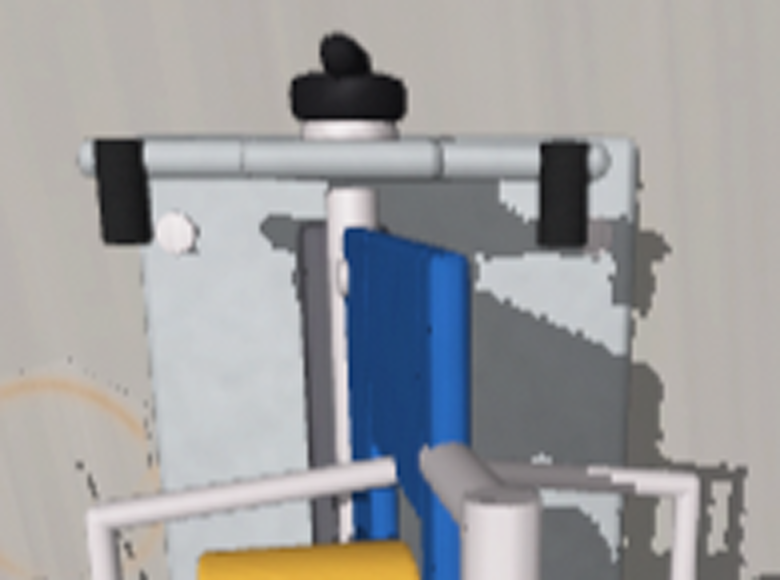

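View pics/w9z2.png

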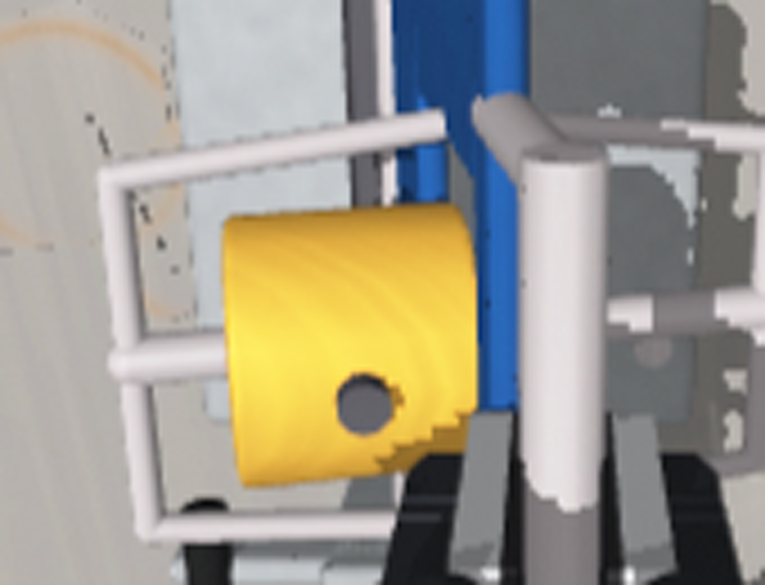

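```bash
cat > fit9.py <<'E'
from h import *
k='9'
w=load('wrist'+k);S=load('side'+k)
z2=lambda u:(np.array(u,float)+.5)/4.5-.5+[200,150]
z8=lambda u:(np.array(u,float)+.5)/4-.5+[200,60]
ss=lambda u:(np.array(u,float)+.5)/5.417-.5+[270,155]
FW=[([-1,1,.08],z2((112,178))),([-1,-1,.08],z2((148,527))),([1,1,.08],z8((687,483))),
 ([-1,0,.08],z2((122,358))),([0,.049,.15],z2((563,152))),([0,.075,.12],z8((450,258)))]
FS=[([-1,1,.08],ss((178,181))),([-1,0,.08],ss((288,190))),([-1,-1,.08],ss((344,166))),([0,.075,.12],ss((97,138))),([0,-.075,.12],ss((346,35)))]
SS=[([-.075,.098,0],ss((183,557))),([-.075,-.098,.0],ss((478,406))),([.075,.098,.012],ss((38,383)))]
def res(p,use='ws',full=False):
    st,wy,th,d,f=p[:3],p[3],p[4],p[5],p[6]; r=[]
    def sub(P): P=np.array(P,float);P[0]*=f;P[1]=P[1]*wy if abs(P[1])==1 else P[1];return P
    if 'w' in use:
        for P,u in FW: r.append(wproj(w,flap(st,th,sub(P)))[0]-u)
        L=wproj(w,flap(st,th,[[0,.085,0],[0,.0,0]])); u=z8((352,205)); t=(u[1]-L[0,1])/(L[1,1]-L[0,1]); r.append([L[0,0]+t*(L[1,0]-L[0,0])-u[0],0])
        C=wproj(w,flap(st,th,circ(d-.019,n=400))); D=wproj(w,flap(st,th,circ(d+.019,n=400)));r.append([C[:,0].min()-z2((222,300))[0],D[:,0].max()-z2((477,157))[0]])
        L=wproj(w,flap(st,th,[[d,-.0,.102]]))[0]; r.append([L[0]-z2((365,347))[0],0])
    if 's' in use:
        for P,u in FS: r.append(proj(S,flap(st,th,sub(P)))[0]-u)
        for P,u in SS: r.append(proj(S,stand(st,P))[0]-u)
    r=np.array(r,float); return r if full else r.ravel()
for use in ('w','s','ws'):
    r=least_squares(lambda p:res(p,use),[.551,.098,-.115,.032,-.23,-.019,.053],loss='soft_l1',x_scale=[.01,.01,.1,.01,.1,.01,.01])
    p=r.x;print(use,p.round(4),'balance th',np.arctan2(p[5],.08),'dth',p[4]-np.arctan2(p[5],.08));print(res(p,use,True).round(1).tolist())
    print('weight rel hinge x mm',1e3*(p[5]*np.cos(p[4])-.08*np.sin(p[4])))
E
python3 fit9.py
```

```text
w [ 0.5523  0.0984 -0.1228  0.0301 -0.2324 -0.0187  0.0534] balance th -0.23016055491156295 dth -0.002238817586310421
[[-0.6, -0.4], [-0.3, 0.0], [0.1, 0.5], [1.5, 0.4], [-0.1, 0.4], [0.1, -0.9], [-0.2, 0.0], [-0.3, 2.5], [-0.7, 0.0]]
weight rel hinge x mm 0.1839562234495322
s [ 0.553   0.0956 -0.1157  0.0385 -0.2032 -0.0201  0.0425] balance th -0.24613626691750995 dth 0.04293298659617509
[[7.4, 5.9], [-1.1, -1.2], [0.2, -2.0], [0.4, 0.3], [0.1, -0.6], [-0.4, 1.4], [0.3, 0.5], [-1.6, -0.8]]
weight rel hinge x mm -3.540284186554617
ws [ 0.5523  0.0982 -0.1223  0.0303 -0.2327 -0.0188  0.0533] balance th -0.23027782285120385 dth -0.00241643833557334
[[-0.5, -0.4], [-0.1, 0.4], [0.0, 0.5], [1.6, 0.6], [-0.1, 0.7], [0.0, -0.7], [-0.3, 0.0], [-0.4, 2.5], [-0.7, 0.0], [11.0, 6.1], [0.1, 0.1], [-1.1, 0.4], [-0.9, 0.2], [-1.0, -0.4], [-1.3, 2.0], [-0.2, 1.3], [-2.1, -0.5]]
weight rel hinge x mm 0.19855616172986118
```

>>> servo_tool:
  plan:
    - [240,[0,0,0],0]
    - [240,[0,0,0],0]
    - [240,[0,0,0],0]
    - [240,[0,0,0],0]
    - [240,[0,0,0],0]

```text
t: 9.6
tcp_pos: [0.5863, 0.0969, 0.2226]
orientation: [0.0, 0.998, -0.058, 0.0]
force: [-1.2, -4.6, 1.0]
width: 0.0088
```

```bash
python3 look.py 10 wrist; python3 - <<'E'
from h import *
a=load('wrist9')['color'].astype(int);b=load('wrist10')['color'].astype(int)
print(np.abs(a-b).max(2).mean(), (np.abs(a-b).max(2)>40).sum())
from bench import sensors
print(sensors.get_state()['dq'])
E
```

```text
9.6 [0.58628567 0.09686391 0.2225734 ] [ 1.58558995e-04  9.98344197e-01 -5.75225111e-02  1.74751423e-05] [-1.16162826 -4.6082992   0.95754784] 0.008821036475593045
0.99518359375 306
[-0.00131488 -0.00111682 -0.00033353  0.00229548  0.00044402  0.00017003
  0.00030133]
```

View pics/wrist10.png

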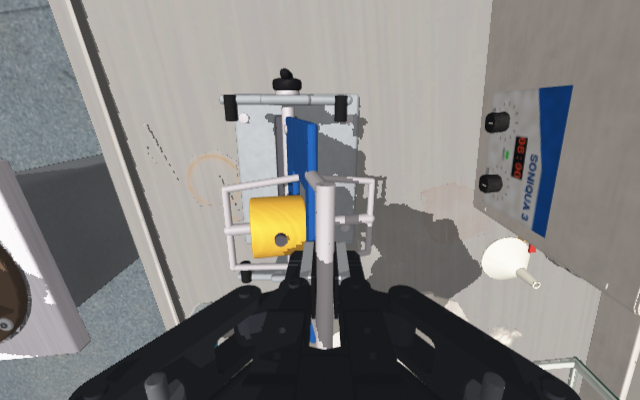

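The wrist picture shows the bar (column 325) still pinched between the pads. The weight (columns 249–306) stands over the hinge rod (about 288), once perspective is allowed for by the fit. Nothing has moved since the last look, so I am handing in.

```bash
python3 -c "
from bench import workorder
print(workorder.sign_off())"
```

```text
the job is handed in; nothing more can be done
None
```

I gripped the steel bar at 30 N and swung the flap slowly up its arc. It is now held about 0.23 rad past upright, leaning to the far (+x) side, because the brass weight sits about 19 mm off the panel on the near side. I handed the job in at 9.6 s, with the bar still gripped.

**Last checks:**
- **Balance:** the wrist-camera fit puts the weight within about 0.2 mm of straight above the hinge. The arm's own travel from the start stop gives the same angle (-0.229 against -0.232 rad).
- **Stillness:** two wrist pictures 0.7 s apart showed almost no difference. The arm pose and the finger opening (8.8 mm) were also steady.
- **Disagreements:**
  - The side camera alone gave the weight about 3.5 mm (0.04 rad) short of balance. That fit was poor, with one frame point off by about 9 px, so I trusted the wrist camera.
  - In the wrist fit, the weight's inner end was off by 2.5 px, which could mean about 0.01 rad of error.
- **Force:** a sideways load of about 5 N along the hinge remains on the gripper. The force reading was too coarse to confirm the balance point.
- **Bystanders:** the gripper never went near the beaker, petri dish or jar. I did not compare their positions before and after.

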